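Lay up the coffee organiser beside the sink

ROBOT

A 6-joint arm with a two-finger parallel gripper is mounted at the origin on the work surface. World frame = base frame: x ahead of the robot, y to its left, z up, the work surface at z = 0. Lengths are in mm, angles in rad, forces in N, time in s.
With the tool pointing down it reaches from about 400 to 825 mm from the base axis. Payload 7 kg.
Tool frame: the origin (TCP) lies at the very end of the fingers, on their centre line; the grasp point (between the pads) lies 19 mm behind it; z points along the fingers, y is the line along which they close (so a half turn about z gives the same grasp; the last joint's range is limited). The gripper opens to 88 mm and grips with 3 to 60 N. Pads are 19 mm wide; open, the fingers measure 130 mm over their backs; the gripper's body (78 mm by 193 mm) begins 47 mm behind the grasp point.
Start: joints at [-0.82, 0.359, 0.012, 0, -1.224, -0.288], TCP at [301.329, -603.984, 226.561] pointing down, gripper open.
Joint ranges: [-3.07, 3.07], [-1.43, 2.12], [-1.02, 1.25], [-3.03, 1.67], [-3.05, -0], [-3.03, 3.03]. Speed limits (rad/s): [2.39, 2.39, 3.01, 3.14, 3.14, 3.14].

INTERFACE

Orientations are given as a unit quaternion [x, y, z, w].
In Python, from plant import bot gives the robot as it stands. Calls block until the motion is done:
- bot.move_ptp(position, orientation): joint-space move of the TCP to a pose.
- bot.line_to(position, velocity=150, ori=None): straight line of the TCP; ori=None keeps the orientation; velocity is the mean speed in mm/s.
- bot.move_joints(angles): joint-space move.
- bot.move_gripper(opening, force=None): finger opening in mm; force is the grip in N (None keeps the last); returns when the fingers have stopped.
- bot.pause(seconds).
- bot.solve_ik(position, orientation): joint angles nearest the present ones, or None.
- bot.read_state(): the state.
- bot.camera(name): name is "scene" or "top"; returns the picture (384x512x3 uint8, red, green, blue); there is no depth.
- bot.get_calibration(name): a dict with "fx", "fy", "cx", "cy" (pixels), "view" (4x4, takes a point from world to camera coordinates). Camera axes: x right, y up, looking along -z (the intrinsics and any distortion apply to the point x, -y, -z); pixel columns grow to the right and rows downward; lengths in mm; the calibration is good to about 2 mm. A picture is of the moment at which its call begins. get_calibration takes no time and is no camera call.
A pose or a line that the arm cannot do raises bot.Unreachable and nothing moves.
- bot.close_job(): hands the job in; it is judged then, once.
The state is a dict: "t": time; "joint_pos": joint angles; "qvel": joint speeds; "tau": joint torques, N m; "tcp_pos": TCP position; "eef_rot": TCP orientation; "contact_force": force on the tool from outside, world axes, zero at the start; "moment": the same for the moment, N m; "width": finger opening in mm; "finger_force": force on a finger pad.
Only numpy, scipy, OpenCV 4.12 (cv2) and the standard library are available. Lean on these libraries where they do the work, as an engineer would, in place of code of your own. Each camera call takes 0.05 s, during which the arm holds its last target. There are 200 camera calls.

TASK

First take the mesh filter cup down from the organiser's upper tier and stand it upright in the middle of the round white drip stand; no cup may go on the organiser before that. Then stand both espresso cups upright on the upper tier, wholly on it, and stack every wooden coaster board that is out (three to five) in one neat pile on the dark mat on the lower tier, lying flat, centred on the mat and squared up with it. Do not knock over the cups or the filter cup, and leave the ramekin, teaspoon and scraper where they are.

Things in the scene. Friction and masses are not known exactly. Their poses are not given: they have to be found in the camera images.
- tier: fixed clear acrylic two-step organiser, 290 mm wide (y -145 to 145 mm); origin on the counter under the lower tier; x points from lower to upper tier. Lower tier: flat, top 30 mm above the counter, x -70 to 60 mm. Upper tier: flat, top 100 mm above the counter, x 61 to 182 mm, back lip 8 mm high at x 182 to 186 mm. An upright wall at x 61 to 65 mm joins them
- upper (a point): middle of the upper tier's top surface, 100 mm above the counter; axes as those of the organiser. The usable surface reaches 62 mm before it, 58 mm behind it (x) and 145 mm to either side (y)
- mat: dark rubber mat, fixed on the lower tier, 108 mm (its x) by 70 mm (its y) by 2 mm; origin at the centre of its underside, 30 mm above the counter, so its top is 32 mm above the counter
- dish: round white drip stand with a blue middle, fixed on the counter, flat top, 84 mm in diameter, 6 mm high; origin at the centre of its underside
- filter: steel mesh filter cup, open top, 63 mm tall, outside diameter 48 mm at the foot and 60 mm at the rim, about 110 g; starts upright on the upper tier. Origin: centre of its underside, z up
- cup_a: blue espresso cup without handle, 66 mm tall, outside diameter 54 mm at the foot and 60 mm at the rim, wall 4 mm, about 170 g; starts upright on the counter. Origin: centre of its underside, z up
- cup_b: terracotta-brown espresso cup without handle, 66 mm tall, outside diameter 54 mm at the foot and 60 mm at the rim, wall 4 mm, about 170 g; starts upright on the counter. Origin: centre of its underside, z up
- board_0: flat wooden coaster board, 96 mm (its x) by 60 mm (its y) by 8 mm thick (z), 60 g; starts flat on the counter; may be absent. Origin: centre of its underside
- board_1: flat wooden coaster board, 96 mm (its x) by 60 mm (its y) by 8 mm thick (z), 60 g; starts flat on the counter; may be absent. Origin: centre of its underside
- board_2: flat wooden coaster board, 96 mm (its x) by 60 mm (its y) by 8 mm thick (z), 60 g; starts flat on the counter; may be absent. Origin: centre of its underside
- board_3: flat wooden coaster board, 96 mm (its x) by 60 mm (its y) by 8 mm thick (z), 60 g; starts flat on the counter; may be absent. Origin: centre of its underside
- board_4: flat wooden coaster board, 96 mm (its x) by 60 mm (its y) by 8 mm thick (z), 60 g; starts flat on the counter; may be absent. Origin: centre of its underside
- ramekin: white ceramic ramekin, 72 mm in diameter, 40 mm high, on the lower tier; to be left alone. Origin: centre of its underside
- teaspoon: steel teaspoon, 118 mm long along its x, lying on the lower tier between ramekin and mat; to be left alone. Origin under its middle
- scraper: yellow plastic scraper, 75 mm (x) by 110 mm (y), 10 mm high at its thick edge, flat on the counter; to be left alone. Origin: centre of its underside
There are look-alikes about, which are no part of the job. Leave any purple or red look-alike of the board_3 alone.

How it is judged:
By the outcome, as a careful person would: the job done as asked, in the order asked, and still so for the second after the job is handed in, with the robot touching nothing.
Of board_0, board_1, board_2, board_3, board_4 only 3 to 5 are there at a start; the rules pass over those that are not, and their reading is None.
At some moment in a run one of cup_a, cup_b may be knocked a few centimetres aside while the robot is not near it.
It also fails if it takes over 210 s, if anything falls off the work surface, if the arm or the gripper's body presses on something with over 40 N, if the wrist force passes 120 N, or if a joint passes its speed limit or range.

## Working session

There is one attempt and no reset: what is moved stays moved. The work goes in short steps, each a Python script; the robot and the scene stay as the last script left them, time stands still between calls to the robot, and variables do not carry over. Pictures are saved under pics/ and viewed, at most 14 in all, crops included, and the job is handed in when it is done.

```bash
ls; mkdir -p pics; python3 - <<'E'
from plant import bot
import cv2,numpy as np
for n in("scene","top"):
    im=bot.camera(n); cv2.imwrite(f"pics/{n}0.png",cv2.resize(im[:,:,::-1],(800,600),interpolation=cv2.INTER_CUBIC))
    np.save(f"pics/{n}0.npy",im)
    c=bot.get_calibration(n); print({k:(np.round(v,4).tolist() if k=="view" else v) for k,v in c.items()})
s=bot.read_state();print(s)
E
```

```text
pics
{'fx': 381.6485737347972, 'fy': 381.6485737347972, 'cx': 250.77903268426888, 'cy': 184.4054315222803, 'view': [[0.342, 0.9397, 0.0021, -145.0102], [-0.7601, 0.2753, 0.5886, 373.4656], [0.5526, -0.2029, 0.8084, -1326.7467], [0.0, 0.0, 0.0, 1.0]]}
{'fx': 381.17747890099275, 'fy': 381.17747890099275, 'cx': 260.2370672498285, 'cy': 191.13427680345313, 'view': [[-0.0024, -0.9999, 0.0164, -62.7076], [0.9856, 0.0004, 0.1692, -553.6623], [-0.1692, 0.0166, 0.9854, -896.693], [0.0, 0.0, 0.0, 1.0]]}
{'t': 0.1, 'joint_pos': array([-8.19946114e-01,  3.59289879e-01,  1.11651087e-02, -2.83224162e-04,
       -1.22411024e+00, -2.88108984e-01]), 'qvel': array([ 0.0019958 , -0.00222704,  0.00202234, -0.00055737, -0.00071833,
        0.00033865]), 'tau': array([-1.34883878e-03, -5.84162271e+01,  2.93753332e+01,  7.01554388e+00,
        1.01957854e-02, -5.87457703e-05]), 'tcp_pos': array([ 301.10333399, -603.63835597,  225.74372804]), 'eef_rot': array([-2.29264840e-01,  9.73363806e-01,  6.90545778e-04, -2.41515850e-04]), 'contact_force': array([ 0.36380181, -0.51007354,  0.71199071]), 'moment': array([ 0.03579152, -0.00618936,  0.00033141]), 'finger_force': 0.0, 'width': 87.49305469967928}
```

View pics/scene0.png

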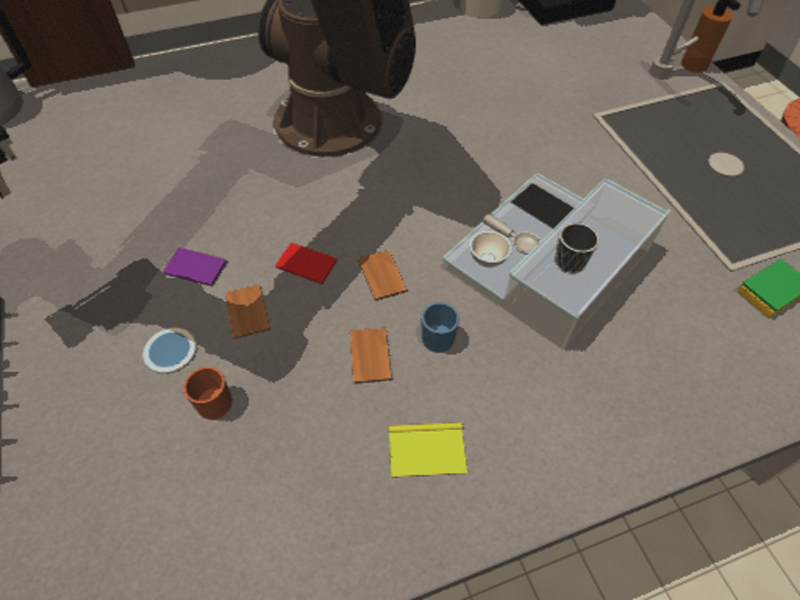

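View pics/top0.png

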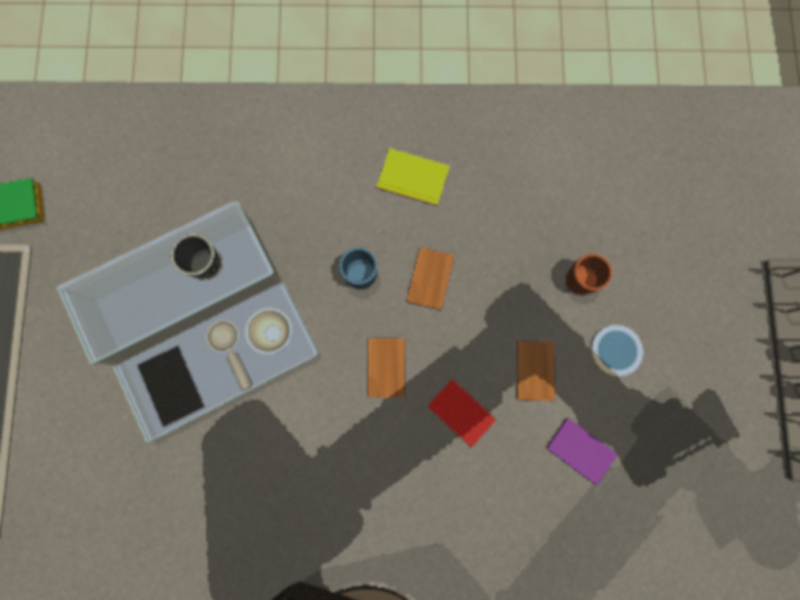

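The scene shows three wooden boards, at top-view pixels (385,368), (430,278) and (536,370). The blue cup is at (358,267), the brown cup at (591,272), the dish at (617,350), the filter at (193,256) and the mat at (170,385). Next I'll check the segmentation and view tier crops.

```bash
python3 - <<'E'
import cv2,numpy as np
out=[]
for n,(x0,x1,y0,y1) in {"scene":(275,435,105,225),"top":(30,210,120,285)}.items():
    im=np.load(f"pics/{n}0.npy")[:,:,::-1]
    c=cv2.resize(im[y0:y1,x0:x1],(400,int(400*(y1-y0)/(x1-x0))),interpolation=cv2.INTER_NEAREST); out.append(cv2.resize(c,(400,340),interpolation=cv2.INTER_NEAREST))
    hsv=cv2.cvtColor(im,cv2.COLOR_BGR2HSV)
    m=(hsv[...,1]>100).astype(np.uint8)
    k,l,s,c=cv2.connectedComponentsWithStats(m)
    for i in range(1,k):
        if s[i,4]>60: print(n,i,s[i].tolist(),c[i].round(1),np.median(hsv[l==i],0))
cv2.imwrite("pics/crop1.png",np.hstack(out))
E
```

```text
scene 1 [0, 0, 86, 55, 3371] [42.9 24. ] [ 11. 134.  41.]
scene 7 [436, 4, 33, 42, 710] [451.8  24.8] [ 12. 164.  70.]
scene 56 [500, 63, 12, 25, 191] [507.   74.3] [  9. 168. 179.]
scene 70 [176, 155, 40, 27, 620] [195.5 167.9] [  1. 203. 120.]
scene 71 [105, 159, 39, 23, 581] [124.4 170. ] [147. 143. 132.]
scene 72 [230, 160, 31, 32, 610] [244.4 175.6] [ 12. 161. 165.]
scene 73 [472, 166, 40, 38, 930] [494.1 184.4] [ 65. 157. 144.]
scene 74 [144, 182, 29, 35, 699] [157.9 198.8] [ 12. 156. 101.]
scene 75 [224, 210, 27, 35, 806] [236.5 227. ] [ 12. 161. 167.]
scene 76 [117, 235, 31, 33, 758] [132.8 250.8] [  9. 158.  79.]
scene 77 [249, 270, 51, 35, 1587] [273.  287.3] [ 32. 178. 200.]
top 1 [241, 95, 47, 36, 1125] [264.  112.7] [ 33. 205. 183.]
top 2 [0, 114, 28, 33, 767] [ 12.8 130. ] [ 65. 172. 140.]
top 3 [260, 158, 31, 40, 842] [275.  177.8] [ 14. 168. 159.]
top 6 [363, 162, 29, 26, 571] [377.  175.1] [ 10. 162.  84.]
top 7 [235, 216, 25, 39, 921] [246.6 234.9] [ 14. 168. 159.]
top 8 [331, 218, 24, 39, 902] [342.5 237. ] [ 14. 164.  99.]
top 9 [274, 243, 43, 43, 969] [295.  263.9] [  1. 201. 120.]
top 10 [351, 269, 43, 40, 890] [372.  288.3] [148. 122. 143.]
```

View pics/crop1.png

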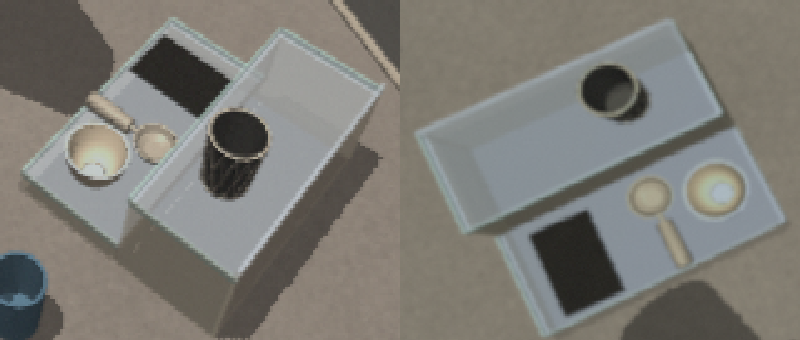

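The crops show the filter rim at native pixels (371,152) in scene and (124,164) in top. The mat is the black rectangle, with the teaspoon handle about 40 mm to its right. Now I'll fit poses to silhouettes in both views.

```bash
cat > vis.py <<'E'
import cv2, numpy as np
from plant import bot
from scipy.optimize import minimize, least_squares
CAL={n:bot.get_calibration(n) for n in("scene","top")}
def proj(n,P):
    c=CAL[n]; P=np.atleast_2d(P); q=P@c["view"][:3,:3].T+c["view"][:3,3]
    return np.c_[c["cx"]+c["fx"]*q[:,0]/-q[:,2], c["cy"]-c["fy"]*q[:,1]/-q[:,2]]
def tri(uv):  # {cam:(u,v)} -> point, residual px
    r=least_squares(lambda P:np.r_[[proj(n,P)[0]-uv[n] for n in uv]].ravel(),[500,0,50]); return r.x,np.abs(r.fun).max()
def ray(n,uv,z):
    return least_squares(lambda p:proj(n,[p[0],p[1],z])[0]-uv,[500,0]).x
def shoot(): return {n:bot.camera(n) for n in("scene","top")}
def box(L,W,H):
    g=np.array([[x,y,z] for x in(-L/2,L/2) for y in(-W/2,W/2) for z in(0,H)])
    return g
def cone(d0,d1,H):
    a=np.linspace(0,2*np.pi,48,endpoint=False); c=np.c_[np.cos(a),np.sin(a)]
    return np.r_[np.c_[c*d0/2,0*a],np.c_[c*d1/2,0*a+H]]
BOARD,CUP,MAT,DISH=box(96,60,8),cone(54,60,66),box(108,70,2),cone(84,84,6)
S=4
def comps(im,f,amin=80):
    hsv=cv2.cvtColor(im,cv2.COLOR_RGB2HSV); m=f(hsv.astype(int)).astype(np.uint8)
    k,l,s,c=cv2.connectedComponentsWithStats(m)
    return [((l==i),c[i],s[i,4]) for i in range(1,k) if s[i,4]>amin]
def place(M,p):
    c,s=np.cos(p[3]),np.sin(p[3]); return M@np.array([[c,s,0],[-s,c,0],[0,0,1]])+p[:3]
def fit(M,masks,p0,free):  # silhouette fit over views; free = indices of (x,y,z,yaw)
    roi={}
    for n,m in masks.items():
        h=cv2.convexHull(np.argwhere(m)[:,::-1].astype(np.int32)); f=np.zeros(m.shape,np.uint8); cv2.fillConvexPoly(f,h,1)
        x,y,w,hh=cv2.boundingRect(h); x-=12;y-=12;w+=24;hh+=24; x=max(x,0);y=max(y,0)
        c=f[y:y+hh,x:x+w].astype(np.float32)
        roi[n]=(x,y,cv2.resize(c,None,fx=S,fy=S,interpolation=cv2.INTER_LINEAR))
    def cost(v):
        p=np.array(p0,float); p[free]=p[free]+v*sc; t=0
        for n,(x,y,m) in roi.items():
            uv=(proj(n,place(M,p))-[x,y]+.5)*S-.5
            r=np.zeros(m.shape,np.float32); cv2.fillConvexPoly(r,cv2.convexHull(np.round(uv*16).astype(np.int32)),1.,cv2.LINE_AA,4)
            r=np.clip(r,0,1); t+=np.abs(r-m).sum()/m.sum()
        return t
    sc=np.array([5,5,5,.1])[free]; best=None
    sim=np.vstack([np.zeros(len(free)),np.eye(len(free))*1.5])
    v=np.zeros(len(free))
    for _ in range(3):
        o=minimize(cost,v,method="Nelder-Mead",options=dict(initial_simplex=sim*(1 if _==0 else .5)+v,xatol=.01,fatol=1e-4)); v=o.x
    p=np.array(p0,float); p[free]+=v*sc; return p,o.fun/len(roi)
def near(cs,uv,r=25):
    c=[(np.hypot(*(c[1]-uv)),i) for i,c in enumerate(cs)]; d=min(c,default=(999,0)); return cs[d[1]][0] if d[0]<r else None
def locate(ims,M,f,xy,zc,z0,free=(0,1,2,3),yaw0=0,r=25,amin=80,cams=("scene","top")):
    masks={}
    for n in cams:
        m=near(comps(ims[n],f,amin),proj(n,[xy[0],xy[1],zc])[0],r)
        if m is not None: masks[n]=m
    return fit(M,masks,[xy[0],xy[1],z0,yaw0],list(free)),list(masks)
WOOD=lambda h:(h[...,1]>100)&(h[...,0]>=11)&(h[...,0]<=17)
BROWN=lambda h:(h[...,1]>100)&(h[...,0]>=5)&(h[...,0]<=11)
BLUE=lambda h:(h[...,1]>65)&(h[...,0]>=92)&(h[...,0]<=118)
DARK=lambda h:(h[...,2]<50)
def topyaw(im,f,uv):  # yaw of a rectangle's long side, from the top view
    m=near(comps(im,f),uv); (c,(w,h),a)=cv2.minAreaRect(np.argwhere(m)[:,::-1].astype(np.float32)); a=np.deg2rad(a if w>h else a+90)
    e=np.array([np.cos(a),np.sin(a)]); P=ray("top",np.array(c)+15*e,0)-ray("top",np.array(c)-15*e,0); return (np.arctan2(P[1],P[0])+np.pi/2)%np.pi-np.pi/2
E
python3 - <<'E'
from vis import *
ims={n:np.load(f"pics/{n}0.npy") for n in("scene","top")}
np.set_printoptions(precision=2,suppress=True)
for nm,f in dict(wood=WOOD,brown=BROWN,blue=BLUE,dark=DARK).items():
    for n in ims: print(nm,n,[(c[1].round(1).tolist(),int(c[2])) for c in comps(ims[n],f,200)])
for uv in [(246.6,234.9),(275,177.8),(342.5,237)]:
    y=topyaw(ims["top"],WOOD,uv); print("board",locate(ims,BOARD,WOOD,ray("top",uv,8),4,0,yaw0=y))
print("brown",locate(ims,CUP,BROWN,ray("top",(377,175),45),33,0,free=(0,1,2)))
print("blue",locate(ims,CUP,BLUE,ray("top",(229,171),45),33,0,free=(0,1,2)))
uv=(109,246.5); print("mat",locate(ims,MAT,DARK,ray("top",uv,32),32,30,yaw0=topyaw(ims["top"],DARK,uv)))
print("filter rim",tri({"scene":np.array([370.6,152.3]),"top":np.array([124.1,163.7])}))
print("dish mid",tri({n:min(comps(ims[n],BLUE),key=lambda c:np.hypot(*(c[1]-g)))[1] for n,g in dict(scene=(108,224),top=(395,224)).items()}))
E
```

```text
wood scene [([42.8, 24.6], 1647), ([451.8, 24.8], 701), ([244.4, 175.6], 610), ([157.9, 198.8], 699), ([236.5, 227.0], 806)]
wood top [([275.0, 177.8], 842), ([246.6, 234.9], 921), ([342.5, 237.0], 902)]
brown scene [([43.0, 23.7], 2367), ([132.8, 250.8], 756)]
brown top [([377.0, 175.1], 568)]
blue scene [([280.9, 208.5], 583), ([107.8, 223.3], 415)]
blue top [([229.1, 170.9], 452), ([394.8, 223.6], 461)]
dark scene [([40.0, 24.9], 3776), ([222.8, 38.6], 5591), ([361.3, 5.4], 655), ([483.1, 38.8], 437), ([346.8, 131.0], 506), ([370.3, 151.2], 247)]
dark top [([120.4, 160.8], 246), ([497.8, 241.8], 251), ([108.7, 246.7], 1094), ([199.3, 379.0], 380)]
board ((array([448.88, -28.71,  -1.61,  -0.  ]), np.float64(0.05749829113483429)), ['scene', 'top'])
board ((array([ 597.53, -102.37,   -0.67,   -0.25]), np.float64(0.06511425971984863)), ['scene', 'top'])
board ((array([ 442.88, -273.55,   -2.93,   -0.05]), np.float64(0.05701461434364319)), ['scene', 'top'])
brown ((array([ 595.6 , -357.14,   -1.26,    0.  ]), np.float64(0.0765085220336914)), ['scene', 'top'])
blue ((array([604.71,  14.85,  -4.42,   0.  ]), np.float64(0.13588008284568787)), ['scene', 'top'])
mat ((array([417.48, 307.71,  28.65,   0.45]), np.float64(0.19835472106933594)), ['scene', 'top'])
filter rim (array([597.5 , 241.08, 154.69]), np.float64(1.1500484152306285))
dish mid (array([ 476.63, -409.46,    3.54]), np.float64(0.266368583634673))
```

```bash
python3 - <<'E'
from vis import *
ims={n:np.load(f"pics/{n}0.npy") for n in("scene","top")}
np.set_printoptions(precision=2,suppress=True)
for T in(60,80,95):
    f=lambda h:h[...,2]<T
    for cams in(("top",),("scene",),("scene","top")):
        print(T,"mat",cams,locate(ims,MAT,f,(417,308),32,30,free=(0,1,3),yaw0=.43,cams=cams)[0])
y0=topyaw(ims["top"],DARK,(109,246.5));print(y0)
for xy,y in(((449,-29),0),((597,-102),-.25),((443,-273),-.05)):
    for cams in(("top",),("scene",)): print("board",cams,locate(ims,BOARD,WOOD,xy,4,0,free=(0,1,3),yaw0=y,cams=cams)[0])
for n,g in dict(scene=(370.6,152),top=(124,163.7)).items():
    im=ims[n].astype(int); x,y=map(int,g); 
    tan=np.zeros(im.shape[:2],np.uint8); w=20
    tan[y-w:y+w,x-w:x+w]=((im[...,0]-im[...,2]>20)&(im[...,0]>90))[y-w:y+w,x-w:x+w]
    print(n); print("\n".join("".join("#" if a else "." for a in r) for r in tan[y-w:y+w,x-w:x+w]))
E
```

```text
60 mat ('top',) (array([419.13, 307.42,  30.  ,   0.47]), np.float64(0.10288912057876587))
60 mat ('scene',) (array([415.84, 305.75,  30.  ,   0.44]), np.float64(0.18920281529426575))
60 mat ('scene', 'top') (array([419.64, 307.06,  30.  ,   0.46]), np.float64(0.14706465601921082))
80 mat ('top',) (array([418.77, 306.79,  30.  ,   0.46]), np.float64(0.05742374062538147))
80 mat ('scene',) (array([417.42, 305.76,  30.  ,   0.47]), np.float64(0.1584489494562149))
80 mat ('scene', 'top') (array([418.57, 306.59,  30.  ,   0.46]), np.float64(0.10938067734241486))
95 mat ('top',) (array([418.57, 306.91,  30.  ,   0.46]), np.float64(0.04107656702399254))
95 mat ('scene',) (array([415.57, 305.42,  30.  ,   0.45]), np.float64(0.15597623586654663))
95 mat ('scene', 'top') (array([418.58, 307.22,  30.  ,   0.45]), np.float64(0.10128714144229889))
0.4628590204851073
board ('top',) (array([448.12, -29.34,   0.  ,   0.01]), np.float64(0.05279437452554703))
board ('scene',) (array([449.92, -28.98,   0.  ,  -0.01]), np.float64(0.056894198060035706))
board ('top',) (array([ 597.06, -102.73,    0.  , 
[... 2918 characters left out ...]
...
........................................
........................................
........................................
........................................
........................................
........................................
........................................
........................................
........................................
........................................
........................................
........................................
........................................
........................................
........................................
........................................
........................................
```

```bash
cat > mot.py <<'E'
import numpy as np
from plant import bot
from scipy.spatial.transform import Rotation as R
def down(phi):  # tool down, closing line at angle phi
    c,s=np.cos(phi),np.sin(phi); return R.from_matrix(np.array([[-s,c,0],[c,s,0],[0,0,-1]]).T.reshape(3,3)).as_quat()
def best(p,phi):  # of the two half-turn grasps the one with less motion / within range
    q0=np.array(bot.read_state()["joint_pos"]); o=[]
    for f in(phi,phi+np.pi):
        q=bot.solve_ik(list(p),list(down(f)))
        if q is not None: o.append((abs(q[5])*.3+np.abs(q-q0).max(),f))
    return min(o)[1] if o else None
def over(p,phi):
    f=best(p,phi); assert f is not None,("unreachable",p,phi); bot.move_ptp(list(p),list(down(f))); return f
def fz(): return np.mean([bot.read_state()["contact_force"][2] for _ in range(5)])
def touch(x,y,z,depth=4,thr=2.5,step=.7):  # slow descent from z until contact, at most depth
    bot.line_to([x,y,z],60); bot.pause(.25); f0=fz(); d=0
    while d<depth:
        d+=step; bot.line_to([x,y,z-d],15); bot.pause(.05)
        if fz()-f0>thr: break
    return d,fz()-f0
def grasp(x,y,zt,phi,zup,force,opening=88):
    bot.move_gripper(opening); f=over([x,y,zup],phi); bot.line_to([x,y,zt+25],250); bot.line_to([x,y,zt],70)
    bot.move_gripper(0,force); bot.pause(.2); s=bot.read_state(); bot.line_to([x,y,zup],200); e=bot.read_state()
    return f,s["width"],e["width"],e["finger_force"]
E
python3 - <<'E'
from vis import *
from mot import *
np.set_printoptions(precision=2,suppress=True)
C=np.array([(60,290),(237,203),(272,275),(92,362)])/1.5625-.2
P=np.array([ray("top",c,100) for c in C]); print(P,[np.hypot(*(P[i]-P[i-1])) for i in range(4)],[np.arctan2(*(P[i]-P[i-1])[::-1]) for i in range(4)])
print("filter",ray("top",(124,163),163),ray("scene",(370,151.5),163),tri({"top":np.array([124,163.]),"scene":np.array([370,151.5])}))
# down() check
M=R.from_quat(down(.3)).as_matrix(); print(M)
for p,a in(([597,241,115],2.03),([597,241,270],2.03),([419,307,34],2.03),([477,-409,22],.93),([477,-409,270],.93),([419,307,150],2.03),([443,-273,2],1.57),([597,-357,15],1.)): print(p,best(p,a))
E
```

```text
[[557.92 453.19]
 [693.65 197.57]
 [581.03 140.12]
 [451.22 396.83]] [np.float64(120.66409182552383), np.float64(289.4177284208166), np.float64(126.41682820946433), np.float64(287.6651321753332)] [np.float64(0.48593220937395953), np.float64(-1.0826854087315585), np.float64(-2.669878085810816), np.float64(2.0389659669153413)]
filter [596.06 236.29] [600.55 238.39] (array([597.7 , 239.16, 158.94]), np.float64(0.761005422359176))
[[-0.3   0.96  0.  ]
 [ 0.96  0.3   0.  ]
 [ 0.    0.   -1.  ]]
[597, 241, 115] 5.1715926535897925
[597, 241, 270] 5.1715926535897925
[419, 307, 34] 5.1715926535897925
[477, -409, 22] 4.071592653589793
[477, -409, 270] 4.071592653589793
[419, 307, 150] 5.1715926535897925
[443, -273, 2] 1.57
[597, -357, 15] 4.141592653589793
```

Sizes check out: the upper tier measures 289 × 124 mm at z=100, and the rim, board and dish heights agree within a few mm. Moving the filter.

```bash
python3 - <<'E'
from vis import *
from mot import *
np.set_printoptions(precision=2,suppress=True)
print(ray("top",(394.8,223.6),6),ray("scene",(107.8,223.3),6))
print(grasp(597.8,237.8,115,.475+np.pi/2,275,20))
over([476.5,-409.5,275],.93); bot.line_to([476.5,-409.5,60],250)
print(touch(476.5,-409.5,23.5,depth=5))
ims=shoot(); [np.save(f"pics/{n}1.npy",ims[n]) for n in ims]
cv2.imwrite("pics/a1.png",cv2.resize(np.hstack([ims["scene"][140:300,40:240],ims["top"][120:280,300:500]])[:,:,::-1],(800,320),interpolation=cv2.INTER_CUBIC))
s=bot.read_state(); print(s["tcp_pos"],s["width"],s["t"])
E
```

```text
[ 476.37 -409.14] [ 478.7  -408.45]
(2.0457963267948966, 56.033046111083266, 56.377276260488955, 19.99491102542379)
(2.8, np.float64(6.351654634593908))
[ 476.64 -409.62   21.17] 56.29243818816564 12.075
```

View pics/a1.png

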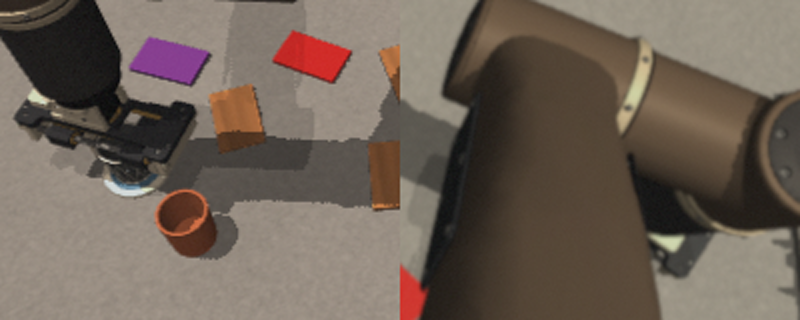

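The filter is in contact on the dish: the gripper is over the white ring at crop (130,180). Releasing and checking.

```bash
cat > chk.py <<'E'
from vis import *
def cups(ims):
    for nm,f in(("brown",BROWN),("blue",BLUE)):
        for c in comps(ims["top"],f,250): print(nm,c[1].round(1),c[2],end=" ")
    print()
def save(ims,name,sb,tb):
    h=lambda n,b:cv2.resize(ims[n][b[2]:b[3],b[0]:b[1]],(400,int(400*(b[3]-b[2])/(b[1]-b[0]))),interpolation=cv2.INTER_CUBIC)
    a,b=h("scene",sb),h("top",tb); k=min(len(a),len(b)); cv2.imwrite(name,np.hstack([a[:k],b[:k]])[:,:,::-1])
E
python3 - <<'E'
from chk import *
from mot import *
np.set_printoptions(precision=2,suppress=True)
bot.move_gripper(80); bot.line_to([476.5,-409.5,200],200)
over([480,-20,300],np.pi/2)
ims=shoot(); cups(ims); save(ims,"pics/a2.png",(60,180,170,290),(340,460,130,250)); [np.save(f"pics/{n}2.npy",ims[n]) for n in ims]
print(bot.read_state()["t"])
E
```

```text
brown [377.1 175. ] 572 
15.3667
```

View pics/a2.png

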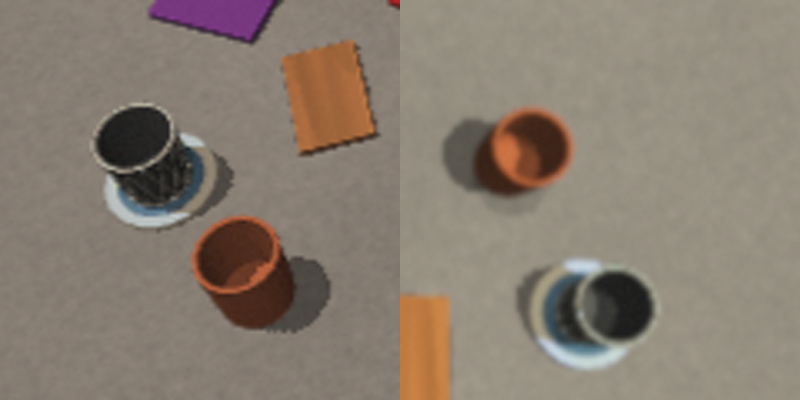

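The filter stands upright on the stand, with its rim at top crop (616,305). Now board 1, followed by a check.

```bash
cat > brd.py <<'E'
from chk import *
from mot import *
np.set_printoptions(precision=2,suppress=True)
MX,MY,MA=418.6,306.9,.46
def board(x,y,yaw,k,dx=0,dy=0):
    print("grasp",grasp(x,y,2,yaw+np.pi/2,150,25,80))
    over([MX+dx,MY+dy,170],MA+np.pi/2); bot.line_to([MX+dx,MY+dy,60+8*k],250)
    print("touch",touch(MX+dx,MY+dy,36+8*k,depth=4.5))
    bot.move_gripper(74); bot.line_to([MX+dx,MY+dy,170],200); print(bot.read_state()["t"])
def pile(ims,k,cams=("top",)):
    return locate(ims,BOARD+[0,0,0],WOOD,(MX,MY),36+8*k,32+8*k,free=(0,1,3),yaw0=MA,cams=cams)[0]
E
python3 - <<'E'
from brd import *
print("filter now",ray("top",(404.5,221.2),69),ray("scene",(100.1,211.1),69))
board(448.6,-29.2,0.0,0)
over([520,-60,250],1.5)
ims=shoot(); cups(ims); [np.save(f"pics/{n}3.npy",ims[n]) for n in ims]
save(ims,"pics/a3.png",(275,435,105,265),(30,190,140,300))
print(pile(ims,0),pile(ims,0,("scene",)))
E
```

```text
filter now [ 476.76 -409.53] [ 481.65 -408.5 ]
grasp (1.5707963267948966, 59.69072915468395, 59.640579251878385, 24.99489337205887)
touch (2.0999999999999996, np.float64(7.64397008766535))
23.8917
brown [377.  175.1] 574 
(array([418.6 , 306.9 ,  32.  ,   0.46]), np.float64(nan)) (array([418.47, 307.23,  32.  ,   0.46]), np.float64(0.09015698730945587))vis.py:46: RuntimeWarning: invalid value encountered in scalar divide
  p=np.array(p0,float); p[free]+=v*sc; return p,o.fun/len(roi)
```

View pics/a3.png

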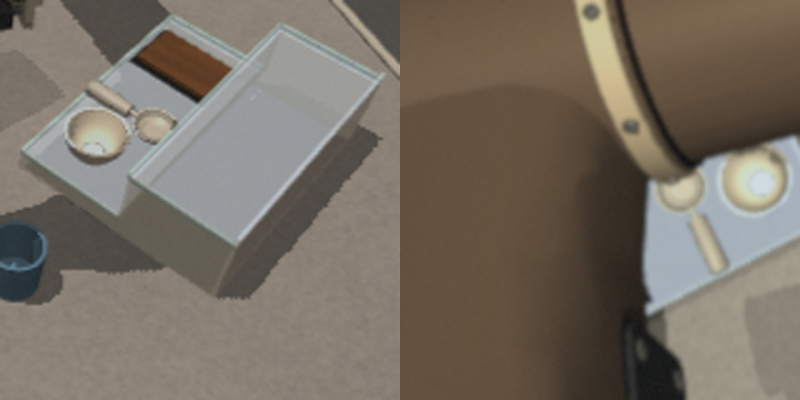

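The scene view shows the board on the mat near crop (185,60), aligned. The top view is blocked by the arm, so I'll take the next picture from further right.

```bash
python3 - <<'E'
from brd import *
over([444,-273,250],1.52)
print(bot.read_state()["joint_pos"])
ims=shoot(); cups(ims); [np.save(f"pics/{n}4.npy",ims[n]) for n in ims]
save(ims,"pics/a4.png",(275,435,105,265),(30,190,140,300))
for n in ims: print(n,[c[1].round(0) for c in comps(ims[n],WOOD,200)])
print(pile(ims,0),pile(ims,0,("scene",)))
E
```

```text
[-0.17  0.09 -0.29 -0.   -1.2  -1.45]

scene [array([37., 26.]), array([452.,  25.]), array([348., 130.]), array([158., 199.]), array([237., 227.])]
top [array([108., 247.])]
(array([418.21, 307.15,  32.  ,   0.46]), np.float64(0.06413771212100983)) (array([418.34, 307.36,  32.  ,   0.46]), np.float64(0.08493552356958389))
```

View pics/a4.png

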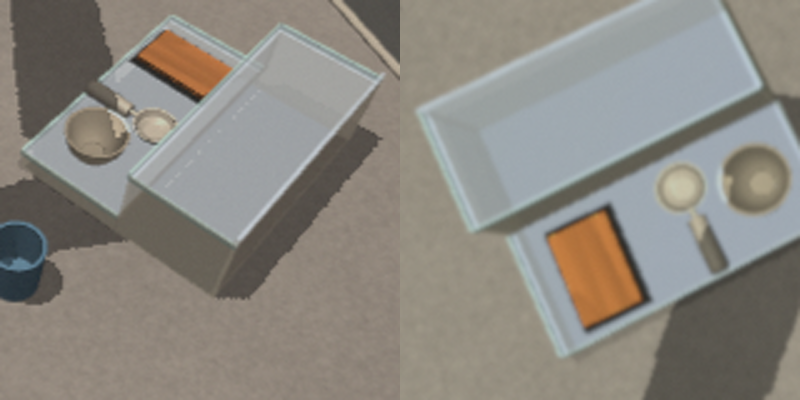

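Board 1 is centred: the fit is within 0.5 mm of the mat centre, with dark margins around it. The remaining two boards are next.

```bash
python3 - <<'E'
from brd import *
board(443.8,-273.3,-.045,1)
over([600,-260,250],1.3)
ims=shoot(); cups(ims); print(pile(ims,1),pile(ims,1,("scene",)))
print(locate(ims,BOARD,WOOD,(597.3,-102.3),4,0,free=(0,1,3),yaw0=-.24)[0])
board(597.3,-102.3,-.24,2)
over([444,-250,250],1.5)
ims=shoot(); cups(ims); [np.save(f"pics/{n}5.npy",ims[n]) for n in ims]
print(pile(ims,2),pile(ims,2,("scene",)))
save(ims,"pics/a5.png",(275,435,105,265),(30,190,140,300))
for n in ims: print(n,[c[1].round(0) for c in comps(ims[n],WOOD,200)])
print(locate(ims,CUP,BLUE,(605,15),33,0,free=(0,1)),locate(ims,CUP,BROWN,(595.6,-357),33,0,free=(0,1)))
E
```

```text
grasp (1.5257963267948966, 59.3649198384966, 59.590001640000246, 24.99897211790085)
touch (2.0999999999999996, np.float64(6.485657663478032))
35.7
brown [377.1 175. ] 576 
(array([417.19, 305.86,  40.  ,   0.45]), np.float64(0.06560701131820679)) (array([420.69, 305.4 ,  40.  ,   0.46]), np.float64(0.11358682066202164))
(array([ 598.06, -102.33,    0.  ,   -0.25]), np.float64(0.0571599006652832))
grasp (1.3307963267948966, 59.809208301902096, 59.284040885761286, 24.99972403049469)
touch (2.0999999999999996, np.float64(5.413746267795215))
46.9833

(array([417.53, 304.46,  48.  ,   0.46]), np.float64(0.08788251876831055)) (array([423.87, 302.84,  48.  ,   0.48]), np.float64(0.18109431862831116))
scene [array([44., 25.]), array([452.,  25.]), array([349., 128.])]
top [array([106., 247.])]
((array([605.79,  14.59,   0.  ,   0.  ]), np.float64(0.1063292846083641)), ['scene']) ((array([ 596.58, -356.32,    0.  ,    0.  ]), np.float64(0.061089131981134415)), ['scene'])
```

View pics/a5.png

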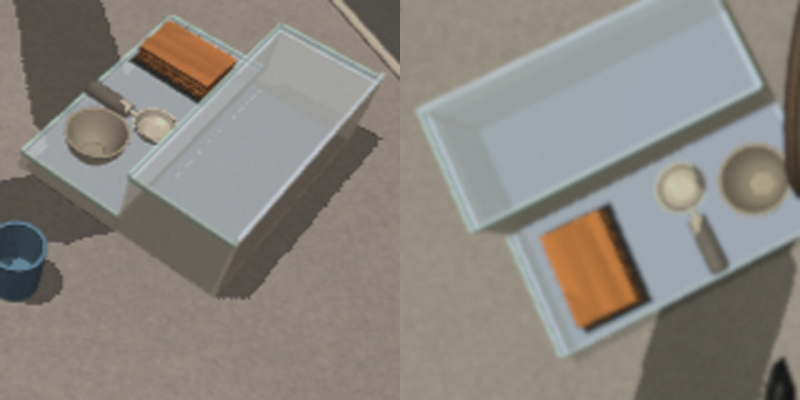

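```bash
python3 - <<'E'
from brd import *
ims={n:np.load(f"pics/{n}5.npy") for n in("scene","top")}
W2=lambda h:(h[...,1]>100)&(h[...,0]>=8)&(h[...,0]<=18)
for H,f in((24,WOOD),(24,W2),(8,W2)):
  for c in(("top",),("scene",)):
    print(H,c,locate(ims,box(96,60,H),f,(MX,MY),44,56-H,free=(0,1,3),yaw0=MA,cams=c)[0])
# bright top face only
TF=lambda h:(h[...,1]>100)&(h[...,0]>=8)&(h[...,0]<=18)&(h[...,2]>125)
for c in(("top",),("scene",)): print("face",c,locate(ims,box(96,60,0.1),TF,(MX,MY),56,56,free=(0,1,3),yaw0=MA,cams=c)[0],[int(x[2]) for x in comps(ims[c[0]],TF)])
i3={n:np.load(f"pics/{n}4.npy") for n in ims}
for c in(("top",),("scene",)): print("face1",c,locate(i3,box(96,60,0.1),TF,(MX,MY),40,40,free=(0,1,3),yaw0=MA,cams=c)[0])
E
```

```text
24 ('top',) (array([417.15, 306.95,  32.  ,   0.46]), np.float64(0.043208636343479156))
24 ('scene',) (array([418.61, 307.51,  32.  ,   0.48]), np.float64(0.0804036483168602))
24 ('top',) (array([417.15, 306.95,  32.  ,   0.46]), np.float64(0.043208636343479156))
24 ('scene',) (array([418.61, 307.51,  32.  ,   0.48]), np.float64(0.0804036483168602))
8 ('top',) (array([417.53, 304.46,  48.  ,   0.46]), np.float64(0.08788251876831055))
8 ('scene',) (array([423.87, 302.84,  48.  ,   0.48]), np.float64(0.18109431862831116))
face ('top',) (array([416.98, 306.67,  56.  ,   0.46]), np.float64(0.04692818224430084)) [1018]
face ('scene',) (array([420.85, 307.58,  56.  ,   0.46]), np.float64(0.07021094113588333)) [176, 472, 133]
face1 ('top',) (array([417.66, 307.27,  40.  ,   0.45]), np.float64(0.051902107894420624))
face1 ('scene',) (array([419.54, 307.28,  40.  ,   0.46]), np.float64(0.07091560959815979))
```

The pile is within about 1 mm of the mat centre and squared up. Next the cups: re-locate, then place each.

```bash
cat > cup.py <<'E'
from brd import *
U=np.array([571,297.]); TA=.475; u=np.array([np.cos(TA),np.sin(TA)]); v=np.array([-u[1],u[0]])
HOME=[-0.82,0.359,0.012,0,-1.224,-0.288]
def find(f,xy,cams=("scene","top")):
    ims=shoot(); c,used=locate(ims,CUP,f,xy,33,0,free=(0,1,2),cams=cams,r=45); d,_=locate(ims,CUP,f,xy,33,0,free=(0,1),cams=cams,r=45)
    print("cup",c,d,used); return d[0][:2],c[0][2]
def putcup(xy,ty,phi):
    g=grasp(xy[0],xy[1],15,phi,120,25); print("grasp",g)
    if not 50<g[1]<64: print("bad grasp"); return False
    x,y=U+ty*v; bot.line_to([xy[0],xy[1],280],200); over([x,y,280],TA+np.pi/2); bot.line_to([x,y,150],200)
    print("touch",touch(x,y,118.5,depth=6)); bot.move_gripper(78); bot.line_to([x,y,280],200); print(bot.read_state()["t"]); return True
E
python3 - <<'E'
from cup import *
bot.move_joints(HOME)
p,z=find(BLUE,(605.5,14.7)); find(BROWN,(596,-357))
if abs(z)<10 and np.hypot(*(p-[605.5,14.7]))<60: putcup(p,55,np.pi/2)
bot.move_joints(HOME)
ims=shoot(); [np.save(f"pics/{n}6.npy",ims[n]) for n in ims]; cups(ims)
cv2.imwrite("pics/a6.png",np.hstack([ims["scene"],ims["top"]])[:,:,::-1][:, :,:].copy()) if 0 else save(ims,"pics/a6.png",(90,450,80,350),(20,420,80,380))
E
```

```text
cup (array([604.21,  15.04,  -5.44,   0.  ]), np.float64(0.13408517837524414)) (array([605.8 ,  14.65,   0.  ,   0.  ]), np.float64(0.14469127357006073)) ['scene', 'top']
cup (array([ 595.61, -357.09,   -1.07,    0.  ]), np.float64(0.07734443247318268)) (array([ 595.7 , -356.89,    0.  ,    0.  ]), np.float64(0.0797361359000206)) ['scene', 'top']
grasp (4.71238898038469, 59.0855775626315, 58.82946837103745, 25.01730582999471)
touch (4.2, np.float64(6.173515143924128))
63.475
brown [364.7 180.7] 549 blue [ 75.  187.8] 758
```

View pics/a6.png

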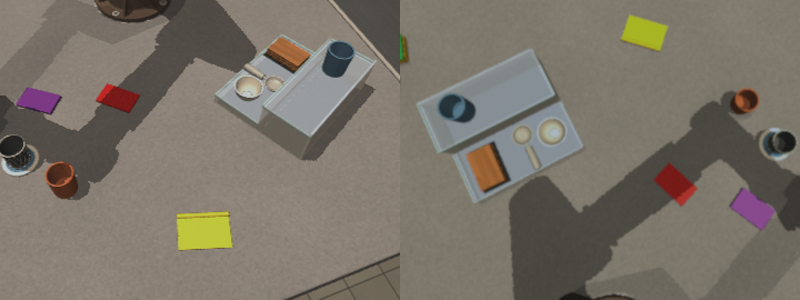

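The blue cup stands on the upper tier at top crop (457,107). The brown cup has been knocked aside but is still upright at (745,100), so I'll re-locate it and place it.

```bash
python3 - <<'E'
from cup import *
bot.pause(.3)
p0=ray("top",(364.7,180.7),40); p,z=find(BROWN,p0); print(p0)
if abs(z)<8 and np.hypot(*(p-p0))<25: putcup(p,-62,1.2)
bot.move_joints(HOME); bot.pause(.3)
ims=shoot(); [np.save(f"pics/{n}7.npy",ims[n]) for n in ims]; cups(ims)
q=U-62*v; print(q,locate(ims,CUP,BROWN,q,133,100,free=(0,1,2),r=40)); q=U+55*v; print(q,locate(ims,CUP,BLUE,q,133,100,free=(0,1,2),r=40))
save(ims,"pics/a7.png",(275,435,85,225),(30,190,120,260))
E
```

```text
cup (array([ 580.93, -325.23,   -0.91,    0.  ]), np.float64(0.06970923393964767)) (array([ 581.03, -325.17,    0.  ,    0.  ]), np.float64(0.07022802531719208)) ['scene', 'top']
[ 581.72 -326.91]
grasp (1.2, 58.269465217826635, 57.967803769537234, 25.00721944765246)
touch (4.2, np.float64(6.310477453532549))
79.9167
brown [123.5 163.9] 701 blue [ 75.  187.7] 758 
[599.35 241.86] ((array([599.11, 244.84,  98.25,   0.  ]), np.float64(0.10087931156158447)), ['scene', 'top'])
[545.85 345.91] ((array([544.7 , 348.95,  97.42,   0.  ]), np.float64(0.1330515742301941)), ['scene', 'top'])
```

View pics/a7.png

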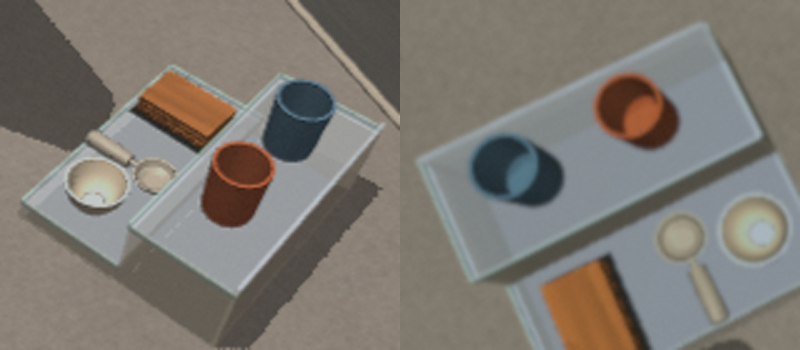

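Both cups stand upright, wholly on the upper tier, and the pile, ramekin and teaspoon are unchanged. Final numeric pile check, then hand in.

```bash
python3 - <<'E'
from cup import *
ims={n:np.load(f"pics/{n}7.npy") for n in("scene","top")}
p=locate(ims,box(96,60,24),WOOD,(MX,MY),44,32,free=(0,1,3),yaw0=MA)[0]; print(p)
i2={n:np.load(f"pics/{n}2.npy") for n in ims}
b=(385,425,200,245); d=np.abs(ims["top"][b[2]:b[3],b[0]:b[1]].astype(int)-i2["top"][b[2]:b[3],b[0]:b[1]]).mean(); print("filter change",d)
if np.hypot(p[0][0]-MX,p[0][1]-MY)<4: print(bot.close_job())
E
```

```text
(array([417.5 , 307.03,  32.  ,   0.46]), np.float64(0.06326849013566971))
filter change 24.028333333333332
the job is handed in; nothing more can be done
None
```

I've handed the job in at about 85 s on the robot's clock: the filter cup is on the drip stand, both espresso cups are upright on the upper tier, and the three boards that were out are piled about 1 mm from the mat's centre. The filter cup last looked upright before I placed the second cup. A pixel comparison afterwards showed a change there that I took for the arm's shadow and did not look at.

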